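Bring a board's test pad under the needle and touch it

ROBOT

A 6-joint arm with a two-finger parallel gripper is mounted at the origin on the work surface. World frame = base frame: x ahead of the robot, y to its left, z up, the work surface at z = 0. Lengths are in mm, angles in degrees, forces in N, time in s.
With the tool pointing down it reaches from about 300 to 850 mm from the base axis. Payload 4.2 kg.
Tool frame: the origin (TCP) lies on the centre line of the jaws, within the pads' length; the fingertips stand env.nose_length ahead of it and the grasp point (between the pads) lies 2 mm behind it (env.nose_length is the distance from the TCP to the fingertips, in mm); z points along the fingers, y is the direction in which the jaws open and shut (so a half turn about z gives the same grasp; the last joint's range is limited). The gripper opens to 91 mm and grips with 3 to 60 N. Pads are 32 mm wide; open, the fingers measure 118 mm over their backs; the gripper's body (76 mm by 178 mm) begins 60 mm behind the grasp point.
Start: joints at [64.171, 18.312, 89.639, -0, 72.044, -1.146], TCP at [240.122, 522.477, 230.976] pointing down, gripper open.
Joint ranges: [-177.97, 177.97], [-48.28, 115.42], [12.27, 149.76], [-77.06, 257.06], [2.81, 150.46], [-146.56, 146.56]. Speed limits (degrees/s): [147.25, 147.25, 180, 180, 180, 180].

INTERFACE

Orientations are given as [roll, pitch, yaw] about the fixed x, y, z axes, in that order (R = Rz(yaw) Ry(pitch) Rx(roll)).
In Python, from workcell import env gives the robot as it stands. The module is installed in compiled form; this text tells all that it offers.
- The arm moves only by the tool jog_arm, never from a script. Its argument "deltas" is a list that holds one entry, the list of rows, each a list of 5 numbers: the shift along the tool's x, y, z in m, then the turn about the tool's z in degrees, then the finger opening in m, from 0 to 0.0912. A call has 1 to 20 rows; each row is the pose to reach, as a shift and turn from the pose commanded when the call began, along the tool's axes at that moment; what a row does not reach only later rows make up. A row lasts 1/12 s, in which the tool goes at most 41.7 mm and 7.16 degrees, less where a joint would pass 70% of its speed; a pose out of reach is approached as far as the arm can. A call with a gripper value outside its range is refused whole. The fingers move at their own pace and stop on an object; "grip_force" is the grip in N (left out, the last holds). Time passes only in rows, so rows that repeat a pose let the fingers close. It gives the time, the measured TCP pose, the force and the opening at its end, in the units of the state.
- env.state(): the state, without advancing time (a new reading comes with each control period).
- env.grab_frame(name): name is "scene" or "top" or "wrist"; returns the picture (420x560x3 uint8, red, green, blue); there is no depth.
- env.camera_params(name): a dict with "fx", "fy", "cx", "cy" (pixels), "xyz" and "orientation" of the camera in the world. Camera axes: x right, y down, z forward; pixel columns grow to the right and rows downward; lengths in mm; the calibration is good to about 2 mm. A picture is of the moment at which its call begins: read the wrist's pose just before it. camera_params takes no time and is no camera call; for the wrist camera it gives the pose at the moment of the call.
- env.job_done(): hands the job in, once; it reports no verdict.
Trained networks look in the newest picture that a camera, given by its name, has taken for a name from the list of things; names that differ only in an ending like _2 or _b are one class to them, and where a whole thing is asked for, a point or a joint stands for the part that bears it (a point fixed in the world has none). Each returns a list of dicts, best first, with "conf" (0 to 1); they miss things now and then, are a little off and sometimes report something else, mostly with a low value. They report only what shows in the picture. A call takes as long as a camera call. They do not tell look-alikes from the thing itself.
- env.look_for(camera, label): "xyz" ([x, y, z] in mm, in world coordinates, good to about 4 mm: the middle of the surface that is visible of it).
The state is a dict: "time_s": time; "qpos": joint angles; "qvel": joint speeds; "effort": joint torques, N m; "ee_pos": TCP position; "ee_rot": TCP orientation; "force": force on the tool from outside, world axes, zero at the start; "torque": the same for the moment, N m; "gripper_width": finger opening in mm.
Only numpy, scipy, OpenCV 4.12 (cv2) and the standard library are available. Lean on these libraries where they do the work, as an engineer would, in place of code of your own. Each camera call takes 0.05 s, during which the arm holds its last target.

TASK

Slide the board carrier across the plate, without lifting it, until its far edge is flush against the steel fence and the orange dot sits right under the needle tip, pushing gently. Let go, then press the red plunger until the needle bears lightly on the dot for about a second, and let it spring back up. Do not knock the light bar above the work or move the other things, and leave the carrier in place.

Things in the scene. Friction and masses are not known exactly. Their poses are not given: they have to be found in the camera images.
- pad (a point): The marked spot: an orange dot 10 mm across with a white rim, on the top face of the green board in the black carrier. The point is the dot's centre on the top face. The axes are the carrier's: z up, x from the grip tab's edge towards the opposite, straight far edge, y to the left of that. The far edge lies 25 mm from the dot along +x.
- tab (a point): Centre of the graspable part of the carrier's yellow upright grip tab. The tab is 12 mm thick (carrier y), 24 mm long (carrier x), and rises from the carrier's top face (27 mm below this point) to 20 mm above this point. The axes are the carrier's. The dot lies at +50 mm x, +22 mm y, -27 mm z from this point. The carrier (loose, slides on the base plate, about 0.3 kg) is a plate 90 mm (x) by 110 mm (y) by 10 mm thick; the tab stands 15 mm in from the middle of its near edge.
- carrier: The carrier of the green board, described under the tab. Origin: centre of its underside; x towards its far edge, z up.
- far_edge (a point): Middle of the carrier's far (+x) edge, on the top face; axes are the carrier's.
- stand: Fixed test stand: a white base plate 320 x 400 mm, 18 mm thick, on which the carrier slides, with a column at the back. Its origin is on the bench top (underside of the plate). Axes: x from the front edge to the column, y left, z up. The front edge is at x = -170 mm, the needle at x = 25 mm, y = 0.
- fence_face (a point): Middle of the front face of the steel fence, a straight bar fixed across the base plate along the stand's y, 340 mm long, standing 12 mm above the plate. The point is 10 mm above the plate; axes are the stand's (x points into the fence). With the carrier's far edge flush on this face and the dot at the needle's y, the dot is exactly under the needle.
- fence: The steel fence itself (same frame as the stand).
- needle_tip (a point): Tip of the fixed brass test needle, pointing straight down, standing 14 mm above the board's top face at rest, 25 mm in front of the fence face. It cannot move sideways. It is sprung in the plunger: preload 1 N, then 2 N per mm, solid after 6 mm.
- needle: The brass needle, 4.4 mm thick; origin at its tip.
- plunger_top (a point): Centre of the top face of the red plunger cap, 28 mm across and 10 mm thick, right above the needle, about 215 mm above the bench. Pressing it straight down carries the needle down. A light return spring (1.5 N to start, 3.6 N when the needle reaches the board) lifts it again.
- plunger (a joint): Travel of the plunger in m: 0 up at rest, grows as it is pressed, needle touches the board at about 0.014, end stop 0.025.
- lightbar_edge (a point): Middle of the lower front edge of the black light bar that spans the plate above the work, along the stand's y (360 mm long, 18 mm deep in x, 22 mm tall, on two 12 mm posts 174 mm either side). This edge is 140 mm above the bench. With the carrier home, the tab's centre is 20 mm in front of this edge and 85 mm below it, so a gripper on the tab must lean back towards the front (some 25 to 35 degrees from vertical) to clear the bar.
- lightbar: The light bar with its posts (same frame as the stand).
- flux_jar: Bystander, loose: small amber glass jar with white cap, 32 mm across, 35 mm tall, standing on the stand's base plate behind the fence; origin at the centre of its underside.
- vial: Bystander, loose: small white bottle with blue cap, 26 mm across, 50 mm tall, standing on the base plate behind the fence; origin at the centre of its underside.
- spare_board: Bystander, loose: blue spare board, 100 x 70 x 8 mm, lying on the bench; origin at the centre of its underside.
- driver: Bystander, loose: screwdriver with green handle, 160 mm long, lying on the bench.
- wire_spool: Bystander, loose: aluminium spool, 56 mm across, 35 mm tall, on the bench; origin at the centre of its underside.
- parts_tray: Bystander, loose: blue divided parts tray, 120 x 90 x 30 mm, on the bench; origin at the centre of its underside.
- cleaner: Bystander, loose: white bottle with red cap, 48 mm across, 110 mm tall, on the bench; origin at the centre of its underside.
There are look-alikes about, which are no part of the job. Leave any purple look-alike of the carrier alone.

How it is judged:
By the outcome, as a careful person would: the job done as asked, in the order asked, and still so for the second after the job is handed in, with the robot touching nothing.
It also fails if it takes over 51 s, if anything falls off the work surface, if the arm or the gripper's body presses on something with over 40 N, if the wrist force passes 120 N, or if a joint passes its speed limit or range.

## Working session

There is one attempt and no reset: what is moved stays moved. The work goes in short steps, Python scripts to look and compute and a tool call to move; the robot and the scene stay as the last step left them, time stands still between calls to the robot, and variables do not carry over. Pictures are saved under pics/ and viewed, and the job is handed in when it is done.

Besides the shell and the picture viewer there is one more tool, called after "Call:" as a command line: name --argument value ..., lists and objects as JSON in quotes. jog_arm: Moves the arm, as the interface text tells. Its arguments: {"type":"object","properties":{"deltas":{"type":"array"},"grip_force":{"type":"number"}},"required":["deltas"]}

```bash
mkdir -p pics; python3 - <<'E'
from workcell import env
import cv2
print(env.state(), env.nose_length)
for n in ["scene","top","wrist"]:
    p=env.camera_params(n); print(n,p)
    im=env.grab_frame(n); cv2.imwrite(f"pics/{n}0.png",im[:,:,::-1])
E
```

```text
{'time_s': 0.0, 'qpos': array([ 6.41743165e+01,  1.83503474e+01,  8.97058461e+01, -3.86419864e-04,
        7.20422422e+01, -1.14548391e+00]), 'qvel': array([ 0.0082316 ,  0.09518957, -0.00261306, -0.03353667, -0.02621782,
        0.00195567]), 'effort': array([ 1.29992721e-03, -4.12465811e+01, -2.31970417e+01,  7.27177807e-02,
        4.60649945e-02, -1.45769591e-04]), 'ee_pos': array([239.88774846, 522.05806791, 230.13700498]), 'ee_rot': array([-1.79901577e+02, -1.60052230e-03,  1.55319918e+02]), 'force': array([-0.49216941, -0.43758296,  0.54888079]), 'torque': array([-0.00103064, -0.04821765, -0.00835729]), 'gripper_width': 91.2433481470045} 17.0
scene {'fx': 466.5518782783199, 'fy': 466.5518782783199, 'cx': 285.68598024073066, 'cy': 214.45431331134105, 'xyz': array([1333.19014735,  619.72690395,  825.31412955]), 'orientation': array([-1.24513365e+02, -6.07288682e-02,  1.30231697e+02])}
top {'fx': 521.1497467062737, 'fy': 521.1497467062737, 'cx': 280.04211326180945, 'cy': 202.24918858922157, 'xyz': array([ 238.21675681,  -17.27570382, 1727.82170053]), 'orientation': array([-1.68504861e+02,  8.05806652e-02, -8.95987979e+01])}
wrist {'fx': 368.1633176899043, 'fy': 368.1633176899043, 'cx': 286.5663992552927, 'cy': 212.69953273540324, 'xyz': array([161.77321945, 557.91889302, 384.65774438]), 'orientation': array([1.62592614e+02, 1.00106196e-01, 6.53284292e+01])}
```

View pics/scene0.png

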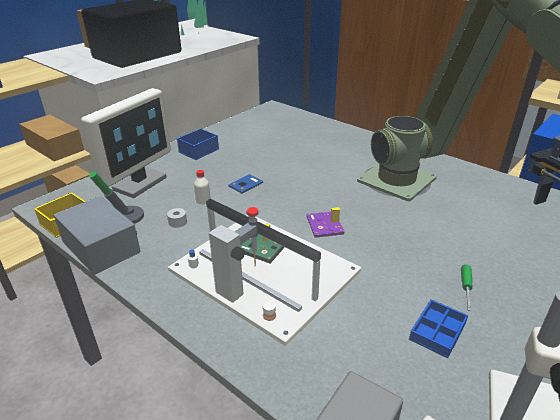

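View pics/top0.png

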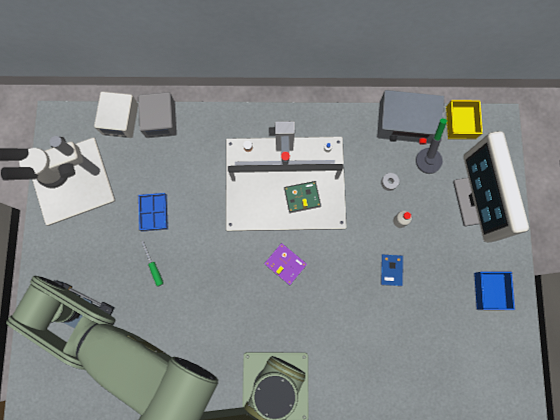

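View pics/wrist0.png

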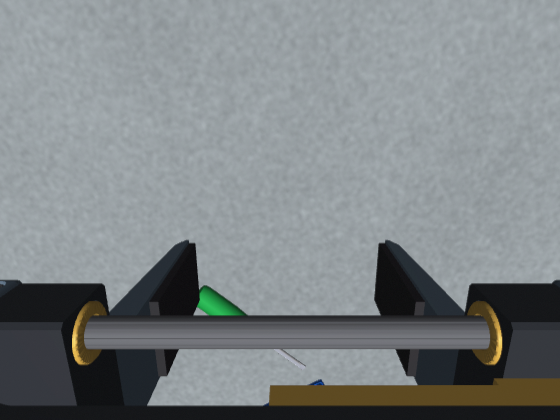

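The three pictures show two candidates for the carrier. One has a green board and sits on the white plate at top (303,196). The purple one lies on the bench at top (286,263). The green one fits the description, so the purple one stays untouched. The jogs cannot tilt the tool, so I'll measure next and plan for a vertical tool.

```bash
cat > h.py <<'E'
from workcell import env
import numpy as np, cv2
from scipy.spatial.transform import Rotation as R
def cam(n):
    p=env.camera_params(n); return p,R.from_euler('xyz',p['orientation'],degrees=True).as_matrix()
def proj(n,P,c=None):
    p,M=c or cam(n); q=(np.atleast_2d(P)-p['xyz'])@M
    return np.c_[p['fx']*q[:,0]/q[:,2]+p['cx'],p['fy']*q[:,1]/q[:,2]+p['cy']]
def ray(n,uv,z,c=None):
    p,M=c or cam(n); uv=np.atleast_2d(uv)
    d=np.c_[(uv[:,0]-p['cx'])/p['fx'],(uv[:,1]-p['cy'])/p['fy'],np.ones(len(uv))]@M.T
    return p['xyz']+d*((z-p['xyz'][2])/d[:,2])[:,None]
E
python3 - <<'E'
from h import *
t=env.grab_frame("top"); s=env.grab_frame("scene")
cv2.imwrite("pics/topc.png",cv2.resize(t[120:240,215:355],None,fx=5.5,fy=5,interpolation=2)[:,:,::-1])
cv2.imwrite("pics/scenec.png",cv2.resize(s[180:340,160:370],None,fx=3.75,fy=3.75,interpolation=2)[:,:,::-1])
for l in ["pad","tab","far_edge","fence_face","needle_tip","plunger_top","lightbar_edge","stand"]:
    for c in ["top","scene"]:
        print(l,c,[(np.round(d['xyz']),round(d['conf'],2)) for d in env.look_for(c,l)][:3])
print(env.state()['time_s'])
E
```

```text
pad top [(array([603., -85.,  23.]), 0.81), (array([381., -32.,   7.]), 0.68), (array([664., -16.,  18.]), 0.21)]
pad scene [(array([617., -71.,  31.]), 0.79), (array([390., -18.,  12.]), 0.61)]
tab top [(array([605., -86.,  24.]), 0.73), (array([380., -31.,   9.]), 0.66)]
tab scene [(array([392., -19.,   8.]), 0.83), (array([621., -73.,  31.]), 0.77)]
far_edge top [(array([383., -35.,   9.]), 0.73), (array([605., -83.,  32.]), 0.56)]
far_edge scene [(array([616., -66.,  24.]), 0.71), (array([389., -15.,   8.]), 0.56), (array([369., 402.,  21.]), 0.28)]
fence_face top [(array([724., -18.,  27.]), 0.57)]
fence_face scene [(array([728.,  46.,  30.]), 0.82), (array([617., -66.,  25.]), 0.29)]
needle_tip top []
needle_tip scene [(array([ 543., -403.,   58.]), 0.63)]
plunger_top top [(array([686., -28., 217.]), 0.58), (array([605., -86.,  24.]), 0.37)]
plunger_top scene [(array([698., -22., 192.]), 0.77)]
lightbar_edge top [(array([668., -29., 158.]), 0.6)]
lightbar_edge scene [(array([676.,  38., 154.]), 0.89)]
stand top [(array([665., -13.,  19.]), 0.94), (array([600., -85.,  24.]), 0.38)]
stand scene [(array([713.,  20.,  16.]), 0.87), (array([725.,  42.,  28.]), 0.61)]
1.05
```

View pics/topc.png

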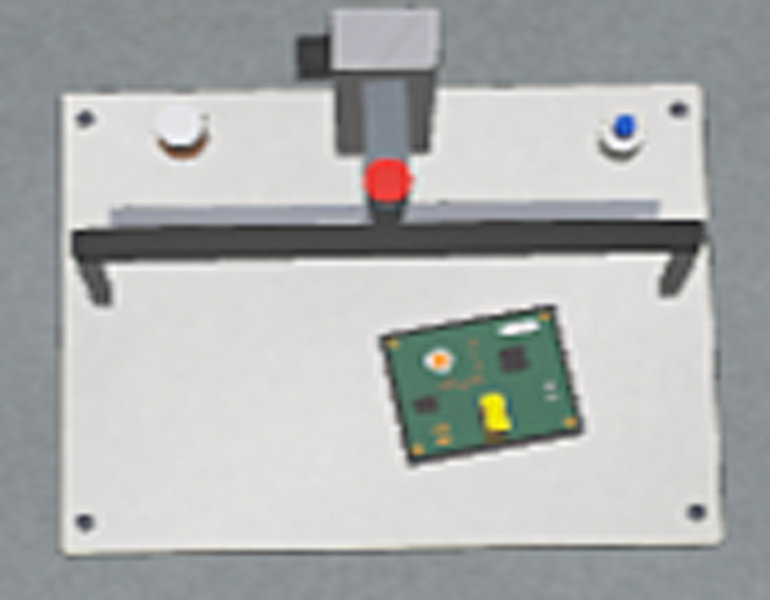

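View pics/scenec.png

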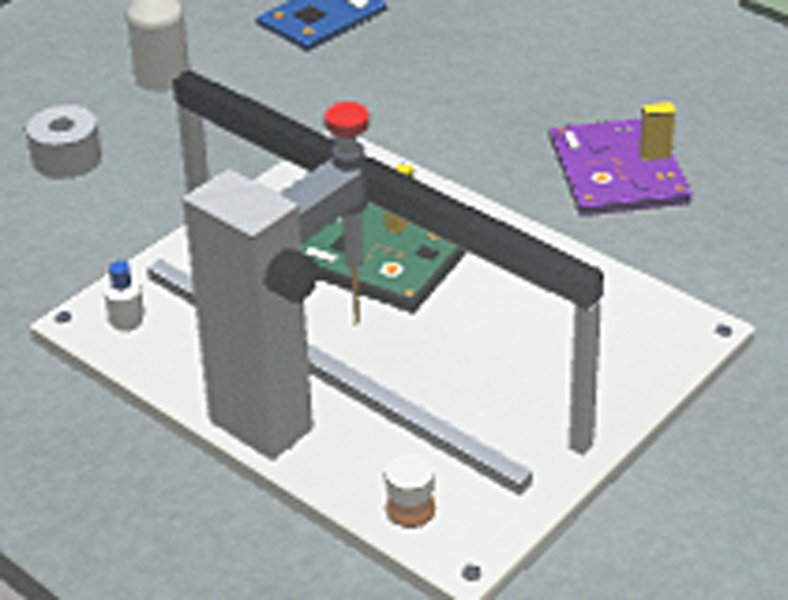

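```bash
cat >> h.py <<'E'
def fit2(local,world):
    l=np.array(local,float)[:,:2];w=np.array(world)[:,:2]
    lc=l.mean(0);wc=w.mean(0);a=l-lc;b=w-wc
    th=np.arctan2((a[:,0]*b[:,1]-a[:,1]*b[:,0]).sum(),(a*b).sum())
    c,s=np.cos(th),np.sin(th);M=np.array([[c,-s],[s,c]]);t=wc-M@lc
    return np.degrees(th),t,M,np.linalg.norm(l@M.T+t-w,axis=1)
E
python3 - <<'E'
from h import *
T=lambda a:np.array(a)/[5.5,5]+[215,120]-.4
S=lambda a:np.array(a)/3.75+[160,180]-.4
pl=[(150,200),(150,-200),(-170,-200),(-170,200)]
for n,uv in [("top",T([(62,95),(700,85),(720,545),(65,553)]))]:
    w=ray(n,uv,18); th,t,M,r=fit2(pl,w); print(n,"stand",th,t,r,"needle",M@[25,0]+t)
    w=ray(n,T([(388,181)]),215);print("cap",w, "in stand",(w[0,:2]-t)@M)
    w=ray(n,T([(380,338),(553,306),(583,433),(410,465)]),28); th2,t2,M2,r2=fit2([(45,55),(45,-55),(-45,-55),(-45,55)],w); print("carrier",th2,t2,r2)
    w=ray(n,T([(439,360)]),28);print("dot",w,M2@[20,22]+t2)
    print("tab",M2@[-30,0]+t2)
n="scene"
w=ray(n,S([(755,330)]),18);print("front left corner",w,"top says",M@[-170,200]+t)
w=ray(n,S([(30,328)]),18);print("back right",w,M@[150,-200]+t)
w=ray(n,S([(347,112)]),215);print("cap scene",w)
w=ray(n,S([(392,270)]),28);print("dot scene",w)
# column top height: corners in both views
a=T([(333,8),(438,8),(440,70),(330,72)]).mean(0);b=S([(187,208),(232,172),(298,208),(252,247)]).mean(0)
for z in range(200,330,15): print(z,ray("top",a,z)[0,:2],ray("scene",b,z)[0,:2])
E
```

```text
top stand 1.3944764161716887 [663.41572564 -28.14561516] [0.87628807 1.41988527 2.25345152 3.5392048 ] needle [688.40832165 -27.53722011]
cap [[688.94959849 -27.38854919 215.        ]] in stand [25.54473456  0.13545449]
carrier 11.988702750808873 [603.48578544 -86.07404912] [1.56361403 1.10962598 1.95708314 1.62538826]
dot [[620.5163721 -60.2569044  28.       ]] [618.4797429  -60.39952401]
tab [574.14012814 -92.30561376]
front left corner [[496.37597547 171.19158679  18.        ]] top says [488.59891233 167.65806659]
back right [[ 822.62356987 -216.75984085   18.        ]] [ 818.23846213 -224.43601295]
cap scene [[690.31758443 -26.36193482 215.        ]]
dot scene [[620.40053837 -58.50364931  28.        ]]
200 [784.04153603 -25.49035266] [789.14011202 -18.5445028 ]
215 [778.68268317 -25.40970206] [802.19075352  -3.23368436]
230 [773.32383031 -25.32905147] [815.24139502  12.07713407]
245 [767.96497745 -25.24840087] [828.29203652  27.3879525 ]
260 [762.60612459 -25.16775027] [841.34267802  42.69877094]
275 [757.24727173 -25.08709967] [854.39331952  58.00958937]
290 [751.88841887 -25.00644908] [867.44396102  73.3204078 ]
305 [746.52956601 -24.92579848] [880.49460252  88.63122624]
320 [741.17071316 -24.84514788] [893.54524402 103.94204467]
```

```bash
cat >> h.py <<'E'
def goto(x,y,z,yaw):
    s=env.state();M=R.from_euler('xyz',s['ee_rot'],degrees=True).as_matrix()
    d=M.T@(np.array([x,y,z])-s['ee_pos'])/1000
    tw=-((yaw-s['ee_rot'][2]+180)%360-180)
    print("tool delta m",np.round(d,4),"turn",round(tw,2),"from",np.round(s['ee_pos'],1),np.round(s['ee_rot'],2))
E
python3 -c "
from h import *
goto(574,-92,260,192)"
```

```text
tool delta m [-0.56   -0.4189 -0.029 ] turn -36.68 from [240.1 522.5 231. ] [179.99  -0.   155.32]
```

Call:
jog_arm --deltas '[[[-0.028,-0.021,-0.029,-1.8,0.0912],[-0.056,-0.042,-0.029,-3.7,0.0912],[-0.084,-0.063,-0.029,-5.5,0.0912],[-0.112,-0.084,-0.029,-7.3,0.0912],[-0.14,-0.105,-0.029,-9.2,0.0912],[-0.168,-0.126,-0.029,-11,0.0912],[-0.196,-0.147,-0.029,-12.8,0.0912],[-0.224,-0.168,-0.029,-14.7,0.0912],[-0.252,-0.189,-0.029,-16.5,0.0912],[-0.28,-0.209,-0.029,-18.3,0.0912],[-0.308,-0.23,-0.029,-20.2,0.0912],[-0.336,-0.251,-0.029,-22,0.0912],[-0.364,-0.272,-0.029,-23.8,0.0912],[-0.392,-0.293,-0.029,-25.7,0.0912],[-0.42,-0.314,-0.029,-27.5,0.0912],[-0.448,-0.335,-0.029,-29.3,0.0912],[-0.476,-0.356,-0.029,-31.2,0.0912],[-0.504,-0.377,-0.029,-33,0.0912],[-0.532,-0.398,-0.029,-35,0.0912],[-0.56,-0.419,-0.029,-36.7,0.0912]]]'

```text
time_s: 2.72
ee_pos: [574.5, -93.8, 260.0]
ee_rot: [180.0, 0.0, -167.9]
force: [1.4, 0.6, 0.6]
gripper_width: 91.6
```

```bash
python3 - <<'E'
from h import *
c=cam("wrist"); im=env.grab_frame("wrist"); cv2.imwrite("pics/w1.png",cv2.resize(im,(784,588))[:,:,::-1])
print(env.state()['ee_pos'],env.state()['ee_rot'],c[0]['xyz'],c[0]['orientation'])
E
```

```text
[577.72223088 -99.46877377 259.42775701] [-1.79651275e+02  1.30680373e-01 -1.68023374e+02] [ 490.3507464  -111.53194749  414.42603563] [1.62590479e+02 3.32631213e-02 1.02103437e+02]
```

View pics/w1.png

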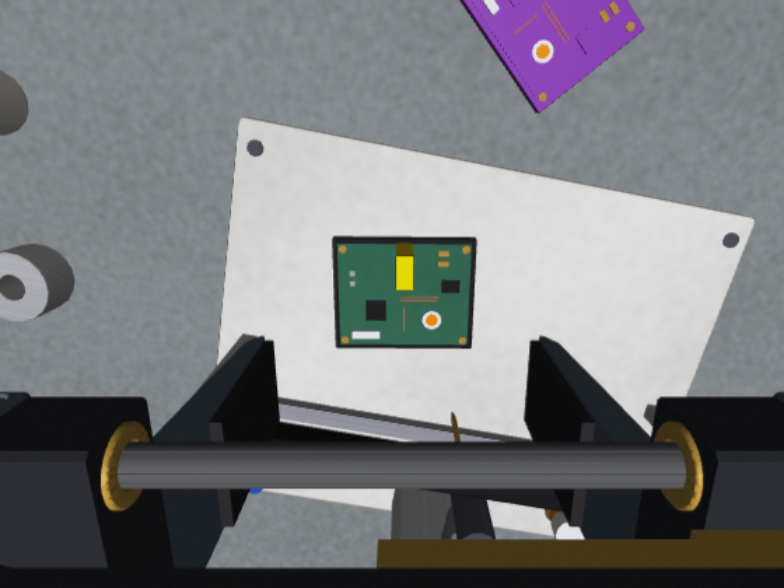

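```bash
python3 - <<'E'
from h import *
import pickle
c=cam("wrist"); im=env.grab_frame("wrist"); print(env.state()['ee_pos'],env.state()['ee_rot'],c[0]['xyz'])
pickle.dump(c,open("c2.pkl","wb"))
cv2.imwrite("pics/w2.png",cv2.resize(im[150:350,180:400],None,fx=3.6,fy=3,interpolation=2)[:,:,::-1])
E
```

```text
[575.92230267 -96.33609199 259.19689308] [-1.79886432e+02  2.87563458e-02 -1.68214549e+02] [ 493.00224145 -116.13686177  413.67227146]
```

View pics/w2.png

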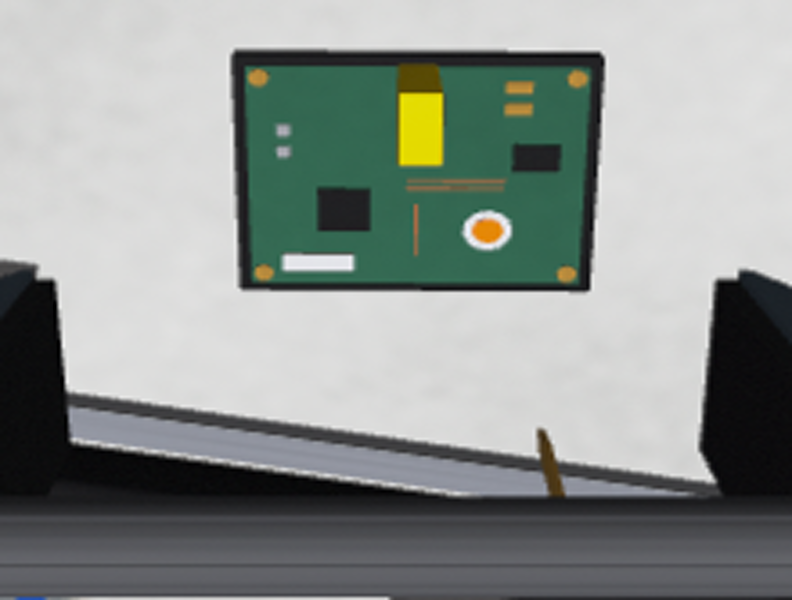

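```bash
python3 - <<'E'
from h import *
import pickle
c=pickle.load(open("c2.pkl","rb"))
W=lambda a:(np.array(a)+.5)/[3.6,3]+[180,150]-.5
w=ray("wrist",W([(241,289),(588,290),(602,60),(234,58)]),28,c)
th,t,M,r=fit2([(45,55),(45,-55),(-45,-55),(-45,55)][::1] and [(45,-55*-1),(45,-55),(-45,-55),(-45,55)],w); print("carrier",th,t,r)
d=ray("wrist",W([(487,231)]),28,c)[0]; print("dot",d, "fit",M@[20,22]+t)
tb=ray("wrist",W([(398,93),(443,93),(443,165),(398,165)]),75,c);print("tab",tb.mean(0),"size",tb[1]-tb[0],tb[3]-tb[0],"fit",M@[-30,0]+t)
f=ray("wrist",W([(70,393),(535,460)]),18,c);print("fence bot",f,np.degrees(np.arctan2(-(f[1]-f[0])[0],(f[1]-f[0])[1])))
f=ray("wrist",W([(70,404),(535,470)]),30,c);print("fence top",f,np.degrees(np.arctan2(-(f[1]-f[0])[0],(f[1]-f[0])[1])))
n=ray("wrist",W([(541,430)]),42,c);print("needle",n)
print(proj("wrist",[688.5,-27.5,42],c)-W([(541,430)]))
E
```

```text
carrier -167.9650441101741 [606.51883943 -85.03016647] [88.8291938  89.01951601 88.59327173 89.26123823]
dot [621.95968853 -59.22058519  28.        ] fit [ 591.54561312 -110.71678738]
tab [576.73362385 -91.12941543  75.        ] size [-2.4540792  11.47240754  0.        ] [22.9397815   4.94206019  0.        ] fit [635.85945662 -78.77491401]
fence bot [[ 721.34435612 -177.62124665   18.        ]
 [ 718.13460914  -19.06324936   18.        ]] 1.159700826806116
fence top [[ 719.15010403 -175.10093532   30.        ]
 [ 715.6744399   -20.92329777   30.        ]] 1.2914140122068627
needle [[691.54134927 -26.21419694  42.        ]]
[[-0.4514279  -2.54211135]]
```

Call:
jog_arm --deltas '[[[0,0,0,0,0.0912],[0,0,0,0,0.0912],[0,0,0,0,0.0912],[0,0,0,0,0.0912]]]'

```text
time_s: 3.15
ee_pos: [573.6, -91.0, 260.3]
ee_rot: [180.0, 0.0, -167.9]
force: [0.4, -0.8, 0.3]
gripper_width: 91.2
```

```bash
python3 - <<'E'
from h import *
print(env.state())
goto(570.6,-92.5,55,-167.97)
E
```

```text
{'time_s': 3.15, 'qpos': array([-1.01554031e+01,  1.78891653e+01,  8.60004521e+01,  1.50496831e-02,
        7.60964868e+01, -1.12253573e+02]), 'qvel': array([ 0.02625879,  0.01001406, -0.15239041, -0.06848152, -0.10073083,
       -0.1387702 ]), 'effort': array([-2.43852083e-01, -4.11418748e+01, -2.37683040e+01, -7.16252276e-02,
        5.23979764e-02,  2.17189365e-03]), 'ee_pos': array([573.56751115, -90.97467274, 260.26108202]), 'ee_rot': array([ 1.79991741e+02,  1.83931195e-02, -1.67905446e+02]), 'force': array([ 0.44507071, -0.78680381,  0.25392255]), 'torque': array([0.0381765 , 0.00766782, 0.02648892]), 'gripper_width': 91.2371607984005}
tool delta m [ 0.0033 -0.0009  0.2053] turn 0.06 from [573.6 -91.  260.3] [ 1.7999e+02  2.0000e-02 -1.6791e+02]
```

```bash
python3 - <<'E'
from h import *
import pickle
c=cam("wrist"); im=env.grab_frame("wrist"); print(c[0]['xyz'])
pickle.dump(c,open("c3.pkl","wb"))
cv2.imwrite("pics/w3.png",cv2.resize(im[150:350,180:400],None,fx=3.6,fy=3,interpolation=2)[:,:,::-1])
E
```

```text
[ 489.3763956  -108.68606203  414.66698208]
```

View pics/w3.png

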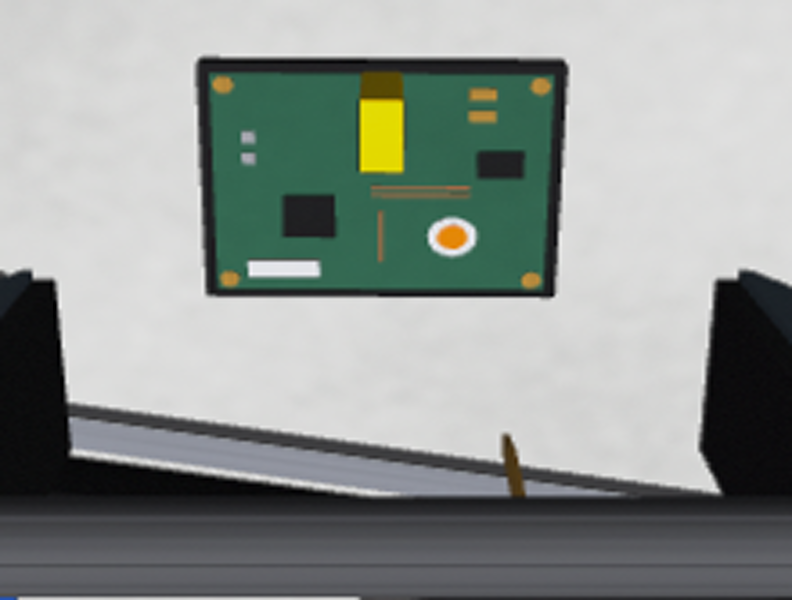

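```bash
python3 - <<'E'
from h import *
import pickle
c=pickle.load(open("c3.pkl","rb"))
W=lambda a:(np.array(a)+.5)/[3.6,3]+[180,150]-.5
w=ray("wrist",W([(209,295),(553,297),(567,66),(198,63)]),28,c)
th,t,M,r=fit2([(45,-55),(45,55),(-45,55),(-45,-55)],w); print("carrier",th,t,r)
d=ray("wrist",W([(452,237)]),28,c)[0]; print("dot",d, "fit",M@[20,22]+t)
tb=ray("wrist",W([(360,99),(404,99),(404,172),(360,172)]),75,c);print("tab",tb.mean(0),"fit",M@[-30,0]+t)
f=ray("wrist",W([(70,404),(505,466)]),18,c);print("fence bot",f,np.degrees(np.arctan2(-(f[1]-f[0])[0],(f[1]-f[0])[1])))
f=ray("wrist",W([(70,415),(515,475)]),30,c);print("fence top",f,np.degrees(np.arctan2(-(f[1]-f[0])[0],(f[1]-f[0])[1])))
n=ray("wrist",W([(505,435)]),42,c);print("needle",n)
E
```

```text
carrier 11.677612448438174 [606.24923577 -84.81001536] [1.06325504 0.9735155  0.9845309  0.70538356]
dot [621.83668569 -59.21996979  28.        ] fit [621.38237266 -59.21727873]
tab [576.37911859 -91.00000699  75.        ] fit [576.8701766  -90.88215521]
fence bot [[ 721.37194782 -166.7353444    18.        ]
 [ 718.32581555  -17.98746508   18.        ]] 1.173167189607656
fence top [[ 719.10714614 -164.30764973   30.        ]
 [ 714.65667214  -16.53473663   30.        ]] 1.7250544626278561
needle [[691.44537602 -26.64140751  42.        ]]
```

Call:
jog_arm --deltas '[[[0.003,0,0.025,0,0.0912],[0.003,0,0.055,0,0.0912],[0.003,0,0.085,0,0.08],[0.003,0,0.115,0,0.07],[0.003,0,0.14,0.1,0.06],[0.003,0,0.165,0.1,0.05],[0.003,0,0.185,0.1,0.05],[0.003,0,0.197,0.1,0.05],[0.003,0,0.205,0.1,0.05],[0.003,0,0.205,0.1,0.05]]]' --grip_force 8

```text
time_s: 4.03
ee_pos: [570.0, -92.0, 53.6]
ee_rot: [179.9, -0.2, -168.0]
force: [0.1, -0.3, 1.0]
gripper_width: 49.9
```

Now I'll close gently on the tab.

Call:
jog_arm --deltas '[[[0,0,0,0,0.035],[0,0,0,0,0.025],[0,0,0,0,0.018],[0,0,0,0,0.013],[0,0,0,0,0.01],[0,0,0,0,0.01],[0,0,0,0,0.01]]]' --grip_force 8

```text
time_s: 4.62
ee_pos: [571.2, -92.7, 55.3]
ee_rot: [-180.0, 0.0, -168.1]
force: [-0.4, -0.3, 0.6]
gripper_width: 12.1
```

```bash
python3 - <<'E'
from h import *
# home tab from needle
for th in (1.3,):
    c,s=np.cos(np.radians(th)),np.sin(np.radians(th)); M=np.array([[c,-s],[s,c]])
    n=np.array([691.4,-26.4]); tabh=n-M@[50,22]; print("home tab",tabh)
    tcp=n-M@[50+22+6,22]; print("stage tcp",tcp)
    goto(*tcp,54.8,-180+th)
E
```

```text
home tab [641.91199087 -49.52870408]
stage tcp [613.91919781 -50.16394942]
tool delta m [-0.0506  0.0328  0.0006] turn 10.61 from [571.2 -92.7  55.3] [-1.8000e+02  3.0000e-02 -1.6809e+02]
```

Call:
jog_arm --deltas '[[[-0.002,0.001,0,0.4,0.01],[-0.005,0.003,0,1,0.01],[-0.008,0.005,0,1.7,0.01],[-0.011,0.007,0,2.3,0.01],[-0.014,0.009,0,2.9,0.01],[-0.017,0.011,0,3.6,0.01],[-0.02,0.013,0,4.2,0.01],[-0.023,0.015,0,4.8,0.01],[-0.026,0.017,0,5.5,0.01],[-0.029,0.019,0,6.1,0.01],[-0.032,0.021,0,6.7,0.01],[-0.035,0.023,0,7.4,0.01],[-0.038,0.025,0,8,0.01],[-0.041,0.027,0,8.6,0.01],[-0.044,0.029,0,9.3,0.01],[-0.047,0.031,0,9.9,0.01],[-0.049,0.032,0,10.3,0.01],[-0.0505,0.033,0,10.6,0.01],[-0.0505,0.033,0,10.6,0.01],[-0.0505,0.033,0,10.6,0.01]]]'

```text
time_s: 6.28
ee_pos: [613.9, -49.8, 55.3]
ee_rot: [-180.0, 0.0, -178.7]
force: [-1.7, -1.4, 5.5]
gripper_width: 12.1
```

```bash
python3 - <<'E'
from h import *
import pickle
print(env.state()['force'],env.state()['ee_pos'],env.state()['ee_rot'])
c=cam("wrist"); im=env.grab_frame("wrist"); pickle.dump(c,open("c4.pkl","wb"))
cv2.imwrite("pics/w4.png",cv2.resize(im,(784,588))[:,:,::-1])
t=env.grab_frame("top"); cv2.imwrite("pics/t4.png",cv2.resize(t[120:240,215:355],None,fx=5.5,fy=5,interpolation=2)[:,:,::-1])
s=env.grab_frame("scene");cv2.imwrite("pics/s4.png",cv2.resize(s[150:310,160:370],None,fx=3.75,fy=3.75,interpolation=2)[:,:,::-1])
E
```

```text
[-1.69144214 -1.38767571  5.51263259] [613.9037027  -49.77498528  55.32719542] [-1.79999822e+02  8.93590747e-03 -1.78714295e+02]
```

View pics/w4.png

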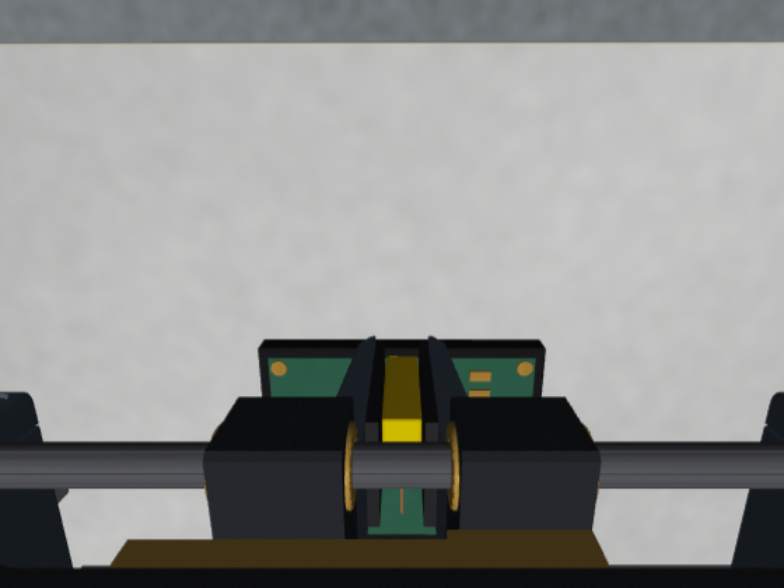

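View pics/t4.png

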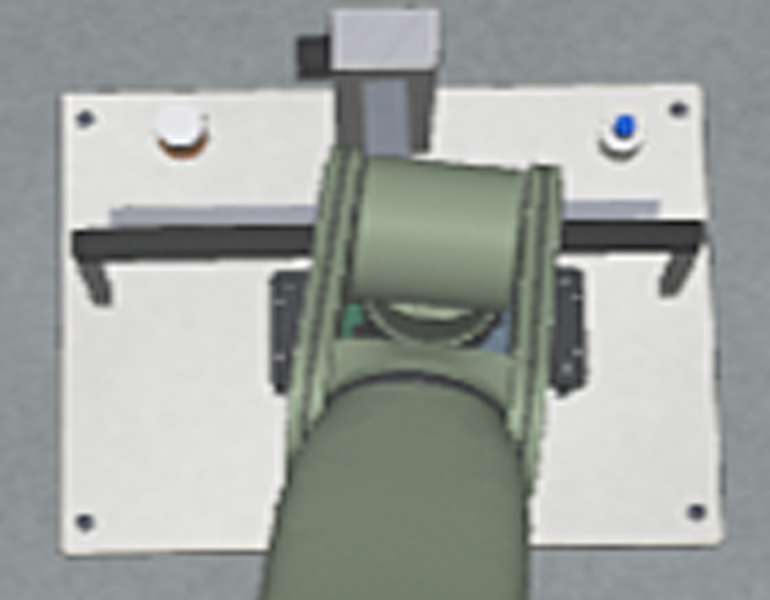

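View pics/s4.png

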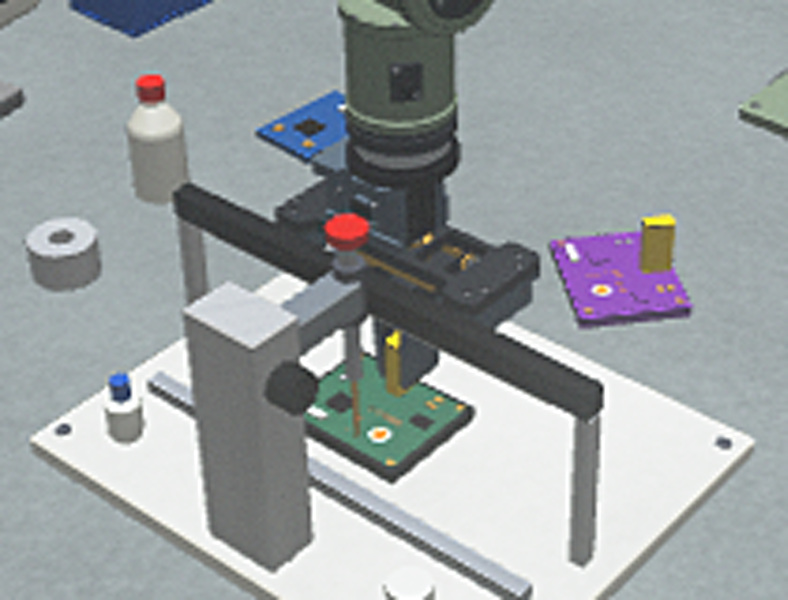

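```bash
python3 - <<'E'
from h import *
import pickle
S=lambda a:(np.array(a)+.5)/3.75+[160,150]-.5
print("dot",ray("scene",S([(379,435)]),28),"needle",ray("scene",S([(357,436)]),42))
c=pickle.load(open("c4.pkl","rb"))
W=lambda a:(np.array(a)+.5)/1.4-.5
w=ray("wrist",W([(262,342),(543,342)]),28,c);print(w)
w=ray("wrist",W([(279,369),(525,369)]),28,c);print(w)
w=ray("wrist",W([(383,419),(420,419)]),75,c);print(w)
E
```

```text
dot [[668.83235882 -26.34736629  28.        ]] needle [[690.94797884 -25.72217654  42.        ]]
[[ 603.59440729 -102.90947104   28.        ]
 [ 601.1486838     3.77060574   28.        ]]
[[614.69420923 -96.99667919  28.        ]
 [612.51282612  -2.00074565  28.        ]]
[[607.76209025 -55.27198941  75.        ]
 [607.51005624 -44.33071298  75.        ]]
```

The wrist, scene and top pictures agree. The carrier is square to the fence, about 22 mm short, and the dot is in line with the needle. I'll release, back off, lower behind the near edge, and push with both fingertips.

Call:
jog_arm --deltas '[[[0,0,0,0,0.03],[0,0,0,0,0.05],[0,0,0,0,0.07],[0,0,0,0,0.07],[0.006,0,0,0,0.07],[0.014,0,0,0,0.07],[0.022,0,0,0,0.07],[0.03,0,0,0,0.07],[0.036,0,0,0,0.07],[0.036,0,0.006,0,0.07],[0.036,0,0.012,0,0.07],[0.036,0,0.016,0,0.07],[0.036,0,0.016,0,0.07],[0.036,0,0.016,0,0.07]]]'

```text
time_s: 7.6
ee_pos: [577.7, -50.8, 38.3]
ee_rot: [180.0, -0.0, -178.7]
force: [-0.0, -0.0, 0.7]
gripper_width: 70.2
```

```bash
python3 - <<'E'
from h import *
import pickle
print(env.state()['force'],env.state()['ee_pos'],env.state()['ee_rot'])
c=cam("wrist"); im=env.grab_frame("wrist"); pickle.dump(c,open("c5.pkl","wb"))
cv2.imwrite("pics/w5.png",cv2.resize(im,(784,588))[:,:,::-1])
s=env.grab_frame("scene");cv2.imwrite("pics/s5.png",cv2.resize(s[150:310,160:370],None,fx=3.75,fy=3.75,interpolation=2)[:,:,::-1])
E
```

```text
[-0.00519511 -0.00437038  0.73906081] [577.72313996 -50.79551747  38.33084837] [ 1.79988275e+02 -4.30022590e-02 -1.78681583e+02]
```

View pics/w5.png

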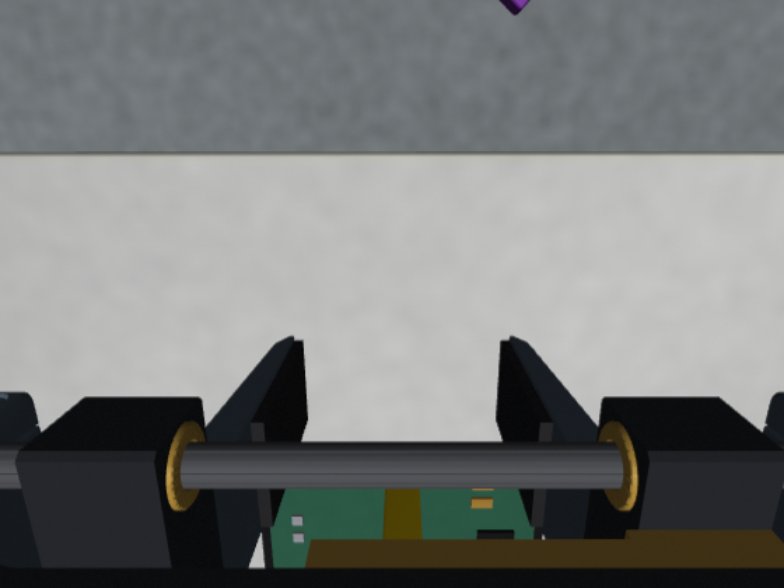

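View pics/s5.png

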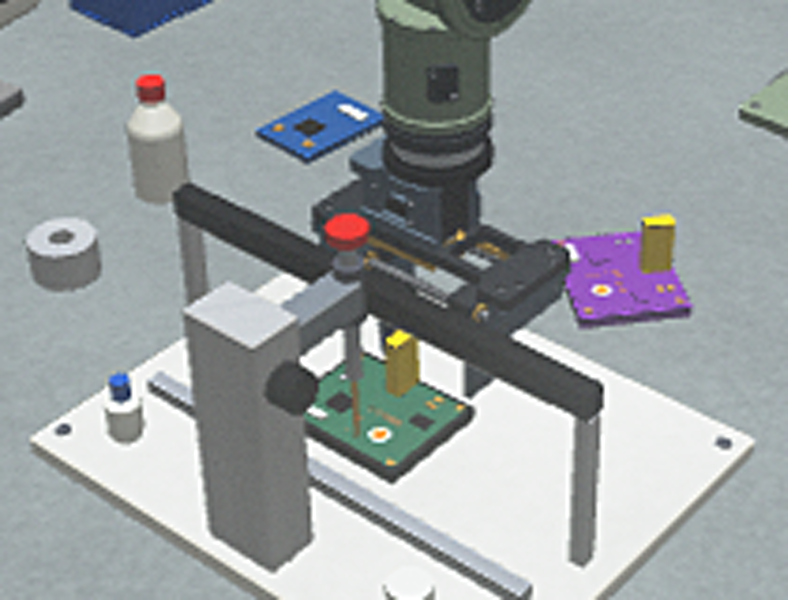

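Call:
jog_arm --deltas '[[[-0.003,0,0,0,0.07],[-0.006,0,0,0,0.07],[-0.008,0,0,0,0.07],[-0.01,0,0,0,0.07],[-0.0115,0,0,0,0.07],[-0.013,0,0,0,0.07],[-0.0145,0,0,0,0.07],[-0.016,0,0,0,0.07],[-0.0175,0,0,0,0.07],[-0.019,0,0,0,0.07],[-0.0205,0,0,0,0.07],[-0.022,0,0,0,0.07],[-0.0235,0,0,0,0.07],[-0.025,0,0,0,0.07],[-0.026,0,0,0,0.07],[-0.027,0,0,0,0.07],[-0.028,0,0,0,0.07],[-0.029,0,0,0,0.07],[-0.029,0,0,0,0.07]]]'

```text
time_s: 9.28
ee_pos: [607.0, -50.1, 39.0]
ee_rot: [180.0, 0.0, -178.7]
force: [-0.1, -0.5, 0.3]
gripper_width: 69.9
```

```bash
python3 - <<'E'
from h import *
print(env.state()['force'],env.state()['torque'],env.state()['ee_pos'],env.state()['ee_rot'])
s=env.grab_frame("scene");cv2.imwrite("pics/s6.png",cv2.resize(s[200:300,200:330],None,fx=6,fy=6,interpolation=2)[:,:,::-1])
E
```

```text
[-0.13938073 -0.53998697  0.28357792] [ 0.04176505  0.1207763  -0.0060158 ] [607.0136736  -50.14864017  38.95234683] [ 1.79997771e+02  3.36313996e-02 -1.78680189e+02]
```

View pics/s6.png

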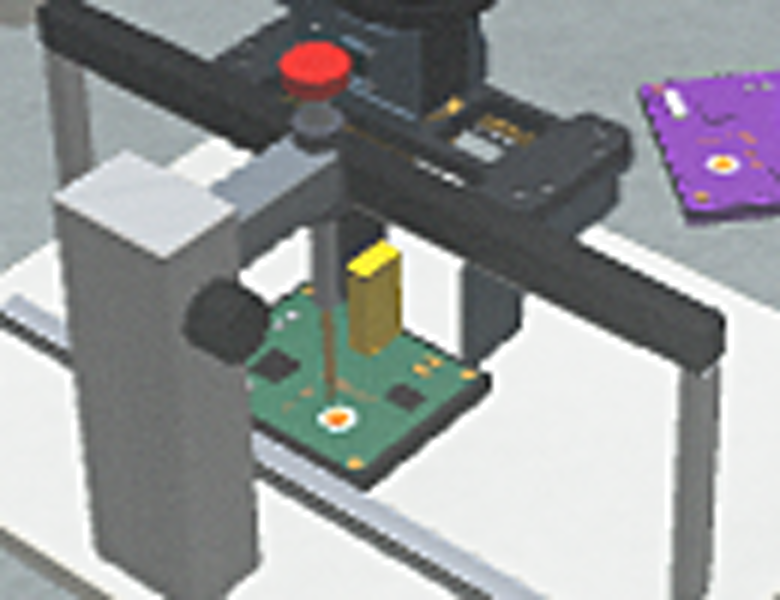

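```bash
cat >> h.py <<'E'
def S6(a): return (np.array(a)+.5)/6+[200,200]-.5
E
python3 - <<'E'
from h import *
print("dot",ray("scene",S6([(337,419)]),28),"needle",ray("scene",S6([(331,397)]),42), "needle expected px",(proj("scene",[690.9,-25.7,42])-[200,200]+.5)*6)
print("exp home dot px",(proj("scene",[690.9,-25.7,28])-[200,200]+.5)*6)
E
```

```text
dot [[687.97160305 -25.9910543   28.        ]] needle [[690.66125916 -26.28513943  42.        ]] needle expected px [[332.1154584 398.3656318]]
exp home dot px [[333.30449467 423.25144445]]
```

Call:
jog_arm --deltas '[[[-0.0005,0,0,0,0.07],[-0.001,0,0,0,0.07],[-0.0015,0,0,0,0.07],[-0.002,0,0,0,0.07],[-0.0025,0,0,0,0.07],[-0.0025,0,0,0,0.07]]]'

```text
time_s: 9.83
ee_pos: [609.3, -50.1, 39.0]
ee_rot: [180.0, 0.0, -178.7]
force: [-2.1, 0.4, 0.2]
gripper_width: 70.0
```

Call:
jog_arm --deltas '[[[-0.0005,0,0,0,0.07],[-0.001,0,0,0,0.07],[-0.001,0,0,0,0.07]]]'

```text
time_s: 10.08
ee_pos: [610.1, -50.1, 39.0]
ee_rot: [180.0, -0.0, -178.7]
force: [-2.3, -0.5, 0.6]
gripper_width: 69.9
```

Call:
jog_arm --deltas '[[[-0.0003,0,0,0,0.07],[-0.0006,0,0,0,0.07],[-0.0006,0,0,0,0.07]]]'

```text
time_s: 10.33
ee_pos: [610.1, -50.1, 38.9]
ee_rot: [180.0, -0.1, -178.7]
force: [-3.0, -0.2, 3.6]
gripper_width: 69.6
```

Call:
jog_arm --deltas '[[[-0.0003,0,0,0,0.07],[-0.0006,0,0,0,0.07],[-0.0006,0,0,0,0.07]]]'

```text
time_s: 10.58
ee_pos: [610.2, -50.1, 38.9]
ee_rot: [180.0, -0.1, -178.7]
force: [-5.5, 0.2, 4.8]
gripper_width: 69.9
```

```bash
python3 - <<'E'
from h import *
print(env.state()['force'],env.state()['torque'],env.state()['ee_pos'],env.state()['ee_rot'])
s=env.grab_frame("scene");cv2.imwrite("pics/s7.png",cv2.resize(s[200:300,200:330],None,fx=6,fy=6,interpolation=2)[:,:,::-1])
E
```

```text
[-5.49175857  0.23567183  4.77991277] [-0.01899768  1.07171739  0.03064176] [610.16065918 -50.05378901  38.94916914] [ 1.79989764e+02 -1.49874141e-01 -1.78676576e+02]
```

View pics/s7.png

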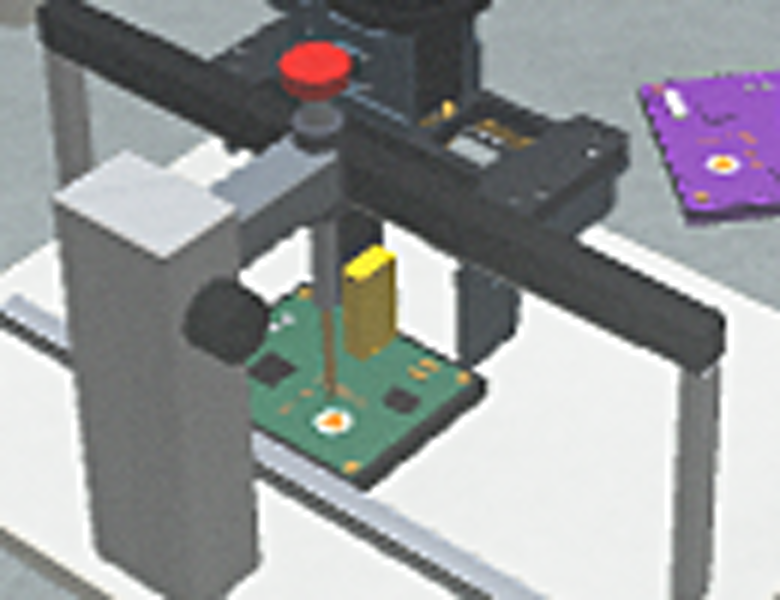

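Call:
jog_arm --deltas '[[[0.002,0,0,0,0.07],[0.005,0,0,0,0.07],[0.012,0,0,0,0.07],[0.022,0,0,0,0.07],[0.032,0,-0.006,0,0.07],[0.035,0,-0.02,0,0.07],[0.035,0,-0.045,0,0.07],[0.035,0,-0.075,0,0.07],[0.035,0,-0.105,0,0.07],[0.035,0,-0.135,0,0.07],[0.035,0,-0.165,0,0.07],[0.035,0,-0.19,0,0.07],[0.035,0,-0.21,0,0.07],[0.035,0,-0.22,0,0.07],[0.035,0,-0.22,0,0.0912],[0.035,0,-0.22,0,0.0912],[0.035,0,-0.22,0,0.0912]]]'

```text
time_s: 12.05
ee_pos: [575.3, -50.7, 257.3]
ee_rot: [180.0, -0.2, -178.7]
force: [-0.5, -0.7, -0.1]
gripper_width: 86.8
```

```bash
python3 - <<'E'
from h import *
import pickle
c=cam("wrist"); im=env.grab_frame("wrist"); print(c[0]['xyz'],env.state()['ee_pos'])
pickle.dump(c,open("c8.pkl","wb"))
cv2.imwrite("pics/w8.png",cv2.resize(im[150:350,180:400],None,fx=3.6,fy=3,interpolation=2)[:,:,::-1])
s=env.grab_frame("scene");cv2.imwrite("pics/s8.png",cv2.resize(s[200:300,200:330],None,fx=6,fy=6,interpolation=2)[:,:,::-1])
E
```

```text
[489.75412104 -52.66664081 411.95996724] [575.37565586 -50.76623228 257.07884372]
```

View pics/w8.png

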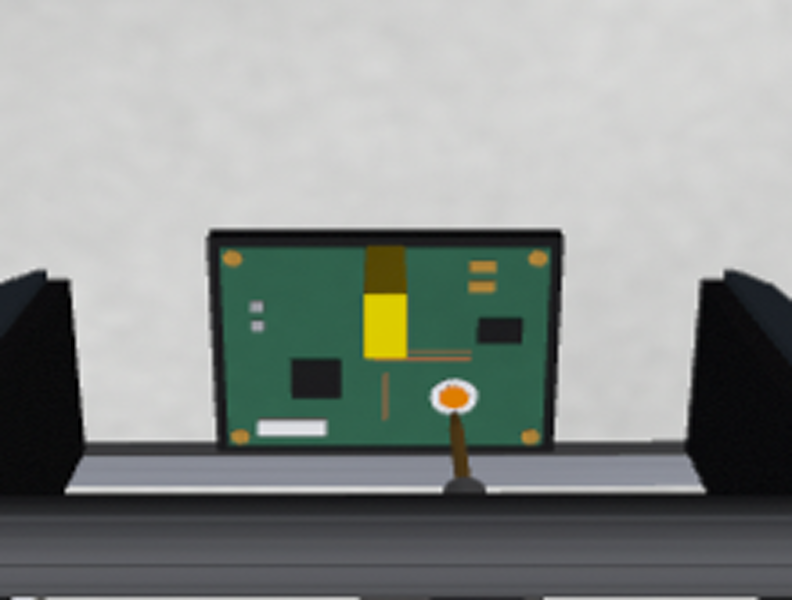

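View pics/s8.png

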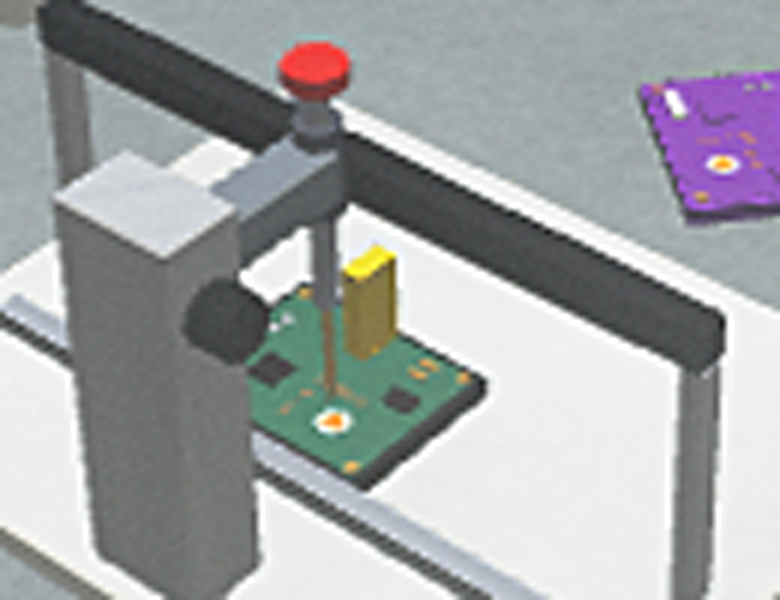

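```bash
python3 - <<'E'
from h import *
import pickle
c=pickle.load(open("c8.pkl","rb"))
W=lambda a:(np.array(a)+.5)/[3.6,3]+[180,150]-.5
d=ray("wrist",W([(454,397.5)]),28,c);n=ray("wrist",W([(454.5,412)]),42,c)
print("dot",d,"needle",n)
print("exp needle for dot", (proj("wrist",d+[0,0,14],c)-[180,150]+.5)*[3.6,3])
w=ray("wrist",W([(219,450),(551,450)]),28,c);print("far edge",w)
w=ray("wrist",W([(120,455),(660,454)]),30,c);print("fence top",w)
print("scene dot",ray("scene",S6([(332.5,422)]),28),"needle",ray("scene",S6([(331,396)]),42))
# cap
im=env.grab_frame("top")
hsv=cv2.cvtColor(im,cv2.COLOR_RGB2HSV);m=((hsv[...,0]<6)|(hsv[...,0]>174))&(hsv[...,1]>150)&(hsv[...,2]>120);m[:,:260]=0;m[:,310:]=0
v,u=np.nonzero(m);print(len(u),u.mean(),v.mean(),ray("top",[(u.mean(),v.mean())],214))
s=env.grab_frame("scene");hsv=cv2.cvtColor(s,cv2.COLOR_RGB2HSV);m=((hsv[...,0]<6)|(hsv[...,0]>174))&(hsv[...,1]>150)&(hsv[...,2]>120);m[:,:230]=0;m[:,280:]=0
v,u=np.nonzero(m);print(len(u),u.mean(),v.mean(),ray("scene",[(u.mean(),v.mean())],211))
goto(690.5,-26.3,242,-178.7)
E
```

```text
dot [[692.56620226 -25.74420926  28.        ]] needle [[691.19574491 -26.33740851  42.        ]]
exp needle for dot [[456.72991138 415.80893084]]
far edge [[ 717.26138376 -101.74723054   28.        ]
 [ 714.74299738    6.87579957   28.        ]]
fence top [[ 719.03590737 -133.79388426   30.        ]
 [ 714.51304061   42.19087968   30.        ]]
scene dot [[690.63151555 -26.13237857  28.        ]] needle [[690.18937125 -26.73074153  42.        ]]
0 nan nan [[nan nan nan]]
60 252.21666666666667 210.18333333333334 [[688.17114815 -28.35589105 211.        ]]
tool delta m [-0.1152  0.0219  0.0153] turn 0.02 from [575.9 -50.8 257.6] [ 1.7998e+02 -1.4000e-01 -1.7868e+02]<stdin>:14: RuntimeWarning: Mean of empty slice.
  ret = ret.dtype.type(ret / rcount)
```

The carrier is flush and parallel to the fence, and both views put the dot within about 0.6 mm of the needle. I'll close the fingers and move above the cap.

Call:
jog_arm --deltas '[[[-0.005,0,-0.002,0,0.08],[-0.015,0.002,-0.002,0,0.06],[-0.03,0.005,-0.002,0,0.04],[-0.05,0.009,-0.002,0,0.02],[-0.07,0.013,-0.002,0,0.0],[-0.09,0.017,-0.002,0,0.0],[-0.105,0.02,-0.002,0,0.0],[-0.112,0.022,-0.002,0,0.0],[-0.115,0.022,0,0,0.0],[-0.115,0.022,0,0,0.0],[-0.115,0.022,0.006,0,0.0],[-0.115,0.022,0.012,0,0.0],[-0.115,0.022,0.015,0,0.0],[-0.115,0.022,0.015,0,0.0],[-0.115,0.022,0.015,0,0.0],[-0.115,0.022,0.015,0,0.0]]]'

```text
time_s: 13.58
ee_pos: [690.7, -26.3, 244.3]
ee_rot: [180.0, 0.0, -178.7]
force: [-0.6, -0.1, 0.4]
gripper_width: 0.4
```

```bash
python3 - <<'E'
from h import *
st=env.state();print(st['force'],st['ee_pos'],st['ee_rot'],st['gripper_width'])
s=env.grab_frame("scene");cv2.imwrite("pics/s9.png",cv2.resize(s[160:300,200:330],None,fx=4.2,fy=4.2,interpolation=2)[:,:,::-1])
print((proj("scene",[[690.5,-26.3,215],[*st['ee_pos'][:2],st['ee_pos'][2]-17]])-[200,160]+.5)*4.2)
E
```

```text
[-0.59771681 -0.07481218  0.37505133] [690.71861071 -26.31168154 244.30037968] [ 1.79997673e+02  2.88781176e-02 -1.78688354e+02] 0.40151014795675305
[[220.91461076 210.03901183]
 [219.74574579 191.79098183]]
```

View pics/s9.png

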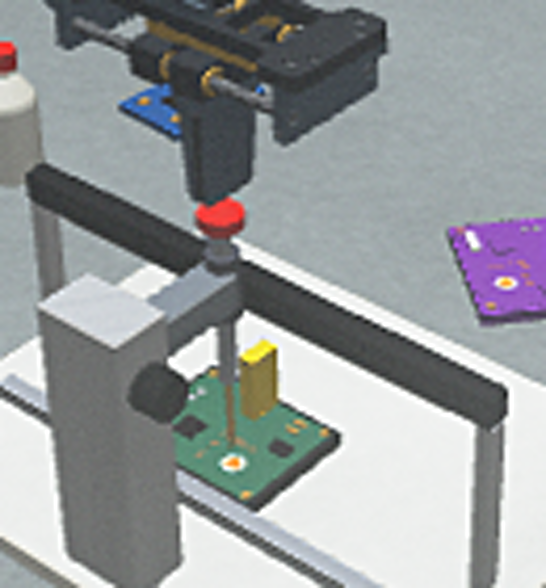

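Call:
jog_arm --deltas '[[[0,0,0.004,0,0],[0,0,0.008,0,0],[0,0,0.011,0,0],[0,0,0.013,0,0],[0,0,0.015,0,0],[0,0,0.017,0,0],[0,0,0.017,0,0]]]'

```text
time_s: 14.22
ee_pos: [690.7, -26.2, 226.6]
ee_rot: [180.0, -0.0, -178.7]
force: [-0.5, 0.7, 1.4]
gripper_width: 0.7
```

Call:
jog_arm --deltas '[[[0,0,0.0015,0,0],[0,0,0.003,0,0],[0,0,0.0045,0,0],[0,0,0.006,0,0],[0,0,0.006,0,0]]]'

```text
time_s: 14.63
ee_pos: [690.8, -26.2, 220.7]
ee_rot: [180.0, -0.0, -178.7]
force: [-0.8, -0.3, 3.4]
gripper_width: 0.8
```

Call:
jog_arm --deltas '[[[0,0,0.001,0,0],[0,0,0.002,0,0],[0,0,0.002,0,0],[0,0,0.002,0,0]]]'

```text
time_s: 14.97
ee_pos: [690.8, -26.2, 219.0]
ee_rot: [180.0, 0.0, -178.7]
force: [-1.3, -0.0, 2.5]
gripper_width: 0.8
```

```bash
python3 - <<'E'
from h import *
st=env.state();print(st['force'],st['ee_pos'])
s=env.grab_frame("scene");cv2.imwrite("pics/s10.png",cv2.resize(s[190:300,200:300],None,fx=5,fy=5,interpolation=2)[:,:,::-1])
E
```

```text
[-1.31822962 -0.00466147  2.52808513] [690.82051949 -26.21059974 218.99853508]
```

View pics/s10.png

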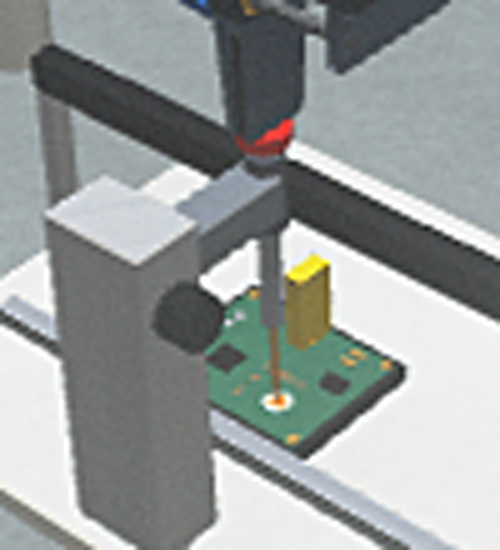

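The picture shows the needle tip just above or at the centre of the dot (277,401). Force is still at spring level, so I'll continue in 0.5 mm steps.

Call:
jog_arm --deltas '[[[0,0,0.0005,0,0],[0,0,0.001,0,0],[0,0,0.001,0,0]]]'

```text
time_s: 15.27
ee_pos: [690.8, -26.2, 218.2]
ee_rot: [180.0, 0.0, -178.7]
force: [-1.3, 1.0, 4.1]
gripper_width: 0.4
```

Call:
jog_arm --deltas '[[[0,0,0.0005,0,0],[0,0,0.0005,0,0],[0,0,0.0005,0,0]]]'

```text
time_s: 15.52
ee_pos: [690.8, -26.2, 217.8]
ee_rot: [180.0, 0.0, -178.7]
force: [-2.7, 0.3, 5.2]
gripper_width: 0.7
```

Call:
jog_arm --deltas '[[[0,0,0.0005,0,0],[0,0,0.0005,0,0],[0,0,0.0005,0,0],[0,0,0.0005,0,0]]]'

```text
time_s: 15.85
ee_pos: [690.8, -26.2, 217.4]
ee_rot: [180.0, 0.0, -178.7]
force: [-2.3, -0.1, 5.2]
gripper_width: 0.5
```

Call:
jog_arm --deltas '[[[0,0,0.0003,0,0],[0,0,0.0003,0,0],[0,0,0.0003,0,0],[0,0,0.0003,0,0]]]'

```text
time_s: 16.18
ee_pos: [690.8, -26.2, 217.2]
ee_rot: [180.0, 0.0, -178.7]
force: [-2.6, -0.4, 5.7]
gripper_width: 0.5
```

```bash
python3 - <<'E'
from h import *
f=[]
for i in range(3):
    s=env.grab_frame("scene");st=env.state();f.append(st['force'][2])
print(f,st['ee_pos'])
cv2.imwrite("pics/s11.png",cv2.resize(s[190:300,200:300],None,fx=5,fy=5,interpolation=2)[:,:,::-1])
E
```

```text
[np.float64(5.903205792153372), np.float64(5.761471551356398), np.float64(5.925558072847626)] [690.82794356 -26.22018784 217.18054766]
```

View pics/s11.png

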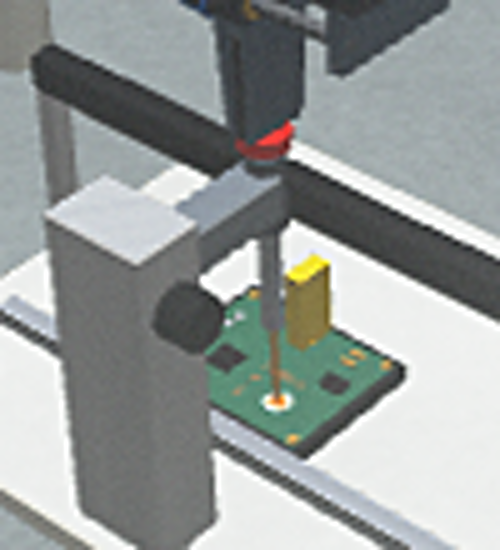

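Call:
jog_arm --deltas '[[[0,0,0.0003,0,0],[0,0,0.0005,0,0],[0,0,0.0005,0,0],[0,0,0.0005,0,0],[0,0,0.0005,0,0],[0,0,0.0005,0,0],[0,0,0.0005,0,0]]]'

```text
time_s: 16.92
ee_pos: [690.8, -26.2, 216.9]
ee_rot: [180.0, 0.0, -178.7]
force: [-2.7, 0.1, 5.9]
gripper_width: 0.5
```

Call:
jog_arm --deltas '[[[0,0,0.0004,0,0],[0,0,0.0006,0,0],[0,0,0.0006,0,0],[0,0,0.0006,0,0],[0,0,0.0006,0,0]]]'

```text
time_s: 17.33
ee_pos: [690.8, -26.2, 216.5]
ee_rot: [180.0, 0.0, -178.7]
force: [-2.9, -0.0, 8.5]
gripper_width: 0.6
```

```bash
python3 - <<'E'
from h import *
f=[]
for i in range(4):
    s=env.grab_frame("scene");st=env.state();f.append(st['force'].round(2))
print(f,st['ee_pos'],st['time_s'])
E
```

```text
[array([-2.08,  0.2 ,  7.45]), array([-1.61, -0.71,  7.36]), array([-3.34,  0.08,  7.51]), array([-2.13,  0.62,  7.69])] [690.82772538 -26.19188494 216.47633525] 17.5333
```

The force slope is about 2.3 N/mm, so the needle is bearing on the dot with roughly 3 N. Contact has lasted more than a second, so I'll release upward.

Call:
jog_arm --deltas '[[[0,0,-0.002,0,0],[0,0,-0.005,0,0],[0,0,-0.008,0,0],[0,0,-0.012,0,0],[0,0,-0.016,0,0],[0,0,-0.022,0,0],[0,0,-0.03,0,0],[0,0,-0.04,0,0],[0,0,-0.045,0,0],[0.02,0,-0.045,0,0],[0.05,0,-0.045,0,0],[0.08,0.0,-0.045,0,0.02],[0.105,-0.01,-0.045,0,0.05],[0.115,-0.02,-0.045,0,0.08],[0.115,-0.022,-0.045,0,0.0912],[0.115,-0.022,-0.045,0,0.0912],[0.115,-0.022,-0.045,0,0.0912],[0.115,-0.022,-0.045,0,0.0912],[0.115,-0.022,-0.045,0,0.0912]]]'

```text
time_s: 19.12
ee_pos: [577.4, -50.6, 260.1]
ee_rot: [180.0, -0.0, -178.7]
force: [0.6, -0.2, -1.1]
gripper_width: 50.9
```

```bash
python3 - <<'E'
from h import *
import pickle
c=cam("wrist"); im=env.grab_frame("wrist"); pickle.dump(c,open("c12.pkl","wb")); print(env.state()['ee_pos'])
cv2.imwrite("pics/w12.png",cv2.resize(im[150:350,180:400],None,fx=3.6,fy=3,interpolation=2)[:,:,::-1])
s=env.grab_frame("scene");cv2.imwrite("pics/s12.png",cv2.resize(s[180:300,180:340],None,fx=5,fy=5,interpolation=2)[:,:,::-1])
E
```

```text
[577.14651953 -50.57634082 260.07281461]
```

View pics/w12.png

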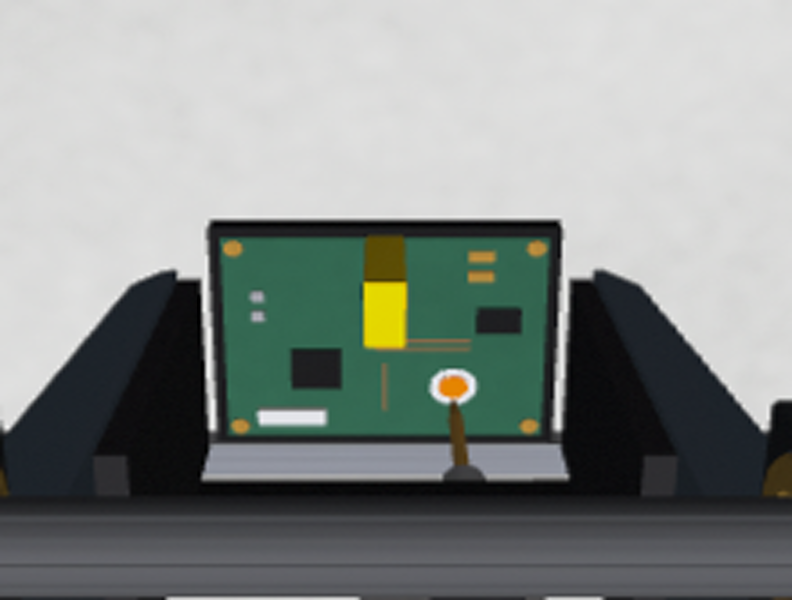

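View pics/s12.png

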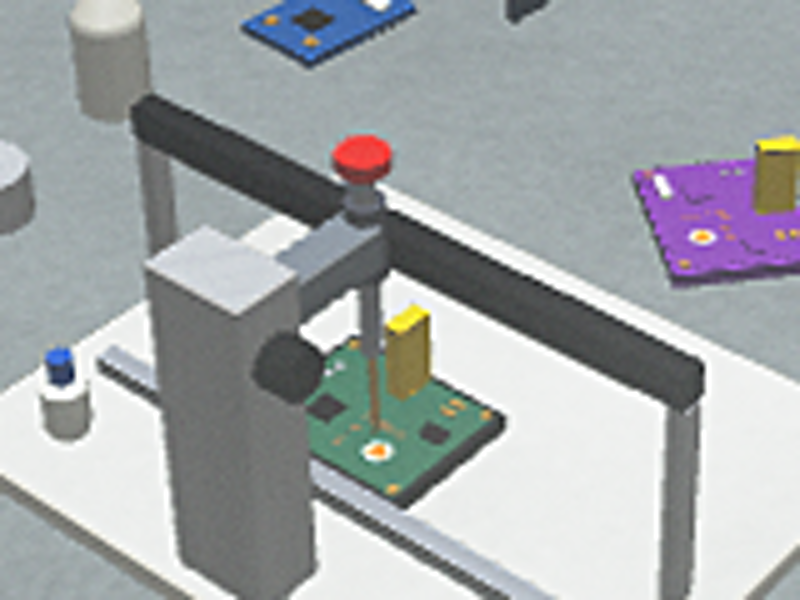

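The plunger and needle are back up. The carrier is still flush on the fence, the dot is under the needle, and the arm is clear.

```bash
python3 -c "
from workcell import env
print(env.job_done())"
```

```text
the job is handed in; nothing more can be done
None
```

The carrier is home against the fence with the dot under the needle. I pressed the plunger and let it spring back, then handed the job in at about 19 s of the 51 s limit.

- **Sliding:** The jogs could not tilt the tool, so I could not lean the gripper back under the light bar. I gripped the tab at 8 N well in front of the bar, squared the carrier up and brought it to about 22 mm short of home, then let go. I pushed the rest with two open fingertips on the near edge until it stopped at the fence, at about 5.5 N.
- **Pressing:** With the fingers closed I pressed the cap. The force rose about 2.3 N per mm, which matches the needle spring, so the needle bore on the dot with roughly 2–3 N. Contact lasted nearer 2 s than 1 s, because I pressed in small steps to confirm it.
- **Last checks:** The final pictures show the carrier flush and parallel to the fence, the cap and needle back up, and the arm clear. The light bar and the neighbouring things in view had not moved; I did not recheck the rest. The position measurement before the press put the dot about 0.6 mm to the left (+y) of the needle, which is within the measuring error.
- **Disagreements:** The wrist and scene cameras differed by about 2 mm on the dot's position. My attempt to find the cap by colour in the top picture failed because the arm hid it, so I used the other two views.

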